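# Hold the appliance cover open for the strip-down

### The arm

A 7-joint arm with a two-finger parallel gripper is mounted at the origin on the work surface. World frame = base frame: x ahead of the robot, y to its left, z up, the work surface at z = 0. Lengths are in m, angles in rad, forces in N, time in s.
With the tool pointing down it reaches from about 0.425 to 1.025 m from the base axis. Payload 3.6 kg.
Tool frame: the origin (TCP) lies between the finger pads, 19 mm behind the fingertips; this is the grasp point; z points along the fingers, y is the line along which they close (so a half turn about z gives the same grasp; the last joint's range is limited). The gripper opens to 85 mm and grips with 20 to 120 N. Pads are 22 mm wide; open, the fingers measure 114 mm over their backs; the gripper's body (76 mm by 85 mm) begins 54 mm behind the grasp point. The pads swing forward as they close: fully open they stand 13 mm farther back than shut.
Start: joints at [1.161, 0.591, 0.048, 1.609, -0.033, 0.943, -0.034], TCP at [0.225, -0.689, 0.25] pointing down, gripper open.
Joint ranges: [-2.69, 2.69], [-0.47, 2.24], [-1.27, 1.36], [0.19, 2.51], [-1.53, 4.68], [0.08, 2.07], [-3.09, 3.09]. Speed limits (rad/s): [2.57, 2.57, 3.14, 3.14, 3.14, 3.14, 3.14].

### API

Orientations are given as [roll, pitch, yaw] about the fixed x, y, z axes, in that order (R = Rz(yaw) Ry(pitch) Rx(roll)).
In Python, from bench import robot, kin, viewer, sensors gives the robot as it stands. The module is installed in compiled form; this text tells all that it offers. Calls block until the motion is done:
- robot.move_to(position, orientation): joint-space move of the TCP to a pose.
- robot.line_to(position, feed=0.15, ori=None): straight line of the TCP; ori=None keeps the orientation; feed is the mean speed in m/s.
- robot.move_joints(angles): joint-space move.
- robot.set_gripper(opening, f_grip=None): finger opening in m; f_grip is the grip in N (None keeps the last); returns when the fingers have stopped.
- robot.sleep(seconds).
- kin.inverse_kinematics(position, orientation): joint angles nearest the present ones, or None.
- viewer.read_camera(name): name is "side" or "top" or "wrist"; returns a dict with "color" (420x560x3 uint8, red, green, blue), "range_z" (420x560 float32, m along the optical axis (not along the pixel's ray), 0 where there is no reading), "fx", "fy", "cx", "cy" (pixels), "rvec" (rotation vector, rad) and "tvec" (3), from world to camera coordinates, as OpenCV has them. Camera axes: x right, y down, z forward; pixel columns grow to the right and rows downward; lengths in m; the calibration is good to about 2 mm. A picture is of the moment at which its call begins.
A pose or a line that the arm cannot do raises robot.MotionError and nothing moves.
- robot.close_job(): hands the job in; it is judged then, once.
Readings, each from a call of its own:
- sensors.get_time(): time.
- sensors.get_joint_positions(): joint angles.
- sensors.get_joint_velocities(): joint speeds.
- sensors.get_effort(): joint torques, N m.
- sensors.get_tcp_pos(): TCP position.
- sensors.get_eef_rot(): TCP orientation.
- sensors.get_force(): force on the tool from outside, world axes, zero at the start.
- sensors.get_moment(): the same for the moment, N m.
- sensors.get_gripper_width(): finger opening in m.
- sensors.get_grasp_force(): force on a finger pad.
Only numpy, scipy, OpenCV 4.12 (cv2) and the standard library are available. Lean on these libraries where they do the work, as an engineer would, in place of code of your own. Each camera call takes 0.05 s, during which the arm holds its last target. There are 200 camera calls.

### The job

A colleague across the bench is about to strip the cream appliance case, so first lift the spanner off its cover and lay it flat in the black tool tray, without letting it drop. Then raise the hinged cover by its orange bar and hold it open at 50 degrees from closed: it falls shut if let go, so finish while still holding it there. Leave everything else on the bench where it is.

Things in the scene. Friction and masses are not known exactly. Their poses are not given: they have to be found in the camera images.
- case: cream plastic appliance case, fixed to the bench: open-topped box 170 (x) x 220 (y) x 90 high, circuit board and parts inside. Origin: centre of its underside. Its x axis points from the hinge side to the orange bar side, away from the robot (yaw within 0.3 rad), y along the hinge, z up. The cover is a panel 170 x 220 x 6 mm on top of it, from 90 to 96 mm height when closed
- cover_hinge (a point): point on the hinge axis at mid width: on the robot-side top edge of the case, at (-85, 0, 90) mm in the case frame. The axis runs along the case's y
- cover_bar (a point): middle of the cover's orange grip bar: round, 12 mm thick, parallel to the hinge, 98 mm clear between its end arms, centre line 45 mm beyond the cover's far edge. From the hinge point: 215 mm along the panel, 3 mm out of its plane (top side); height 93 mm closed, 257 mm at 50 degrees. The bar turns easily between the fingers, so an upright gripper need not tilt with the cover
- cover (a joint): opening angle of the cover in rad: 0 closed (flat), grows as the bar edge goes up and back towards the robot, 50 degrees = 0.873, stop at 1.75. No spring, hardly any friction; the cover weighs about 0.35 kg and falls shut from any angle below about 85 degrees
- spanner: steel open-ended spanner, loose, lying flat on the closed cover: 160 long (its x), shank 15 wide (its y) in the middle 100 mm, heads up to 31 wide, 10 thick, about 0.12 kg. Origin: centre of its underside
- tool_tray: black empty plastic tool tray with a grey floor, fixed: outside 220 (x) x 130 (y) x 40 high, walls and floor 5 mm thick, open top. Origin: centre of its underside, z up. Left or right of the case, its long side roughly along the world x
- parts_crate: green crate of the same plan (220 x 130, 60 high) holding scrap parts, fixed, on the other side of the case; not for the spanner. Origin: centre of its underside
- screw_jar: glass jar with red lid, 60 across, 85 high, loose; leave alone. Origin: centre of its underside
- relay: black relay block with copper top, 55 x 45 x 44 high, loose; leave alone. Origin: centre of its underside
- tape: blue ring-shaped roll, 90 across, 24 high, loose; leave alone. Origin: centre of its underside
- pliers: pliers with orange handles lying flat, 140 long, about 50 wide, 15 high, loose; leave alone. Origin: underside, near the middle
There are look-alikes about, which are no part of the job. There is more than one size of the spanner; the one meant has the size given above.

How it is judged:
On the way, in this order (a step that is already met when the one before it is completed fails the run):
1. the spanner lies flat in the black tool tray, let go and at rest (x of spanner in the frame of tool_tray between -0.06 and 0.06 m and y of spanner in the frame of tool_tray between -0.065 and 0.065 m and z of spanner in the frame of tool_tray between 0 and 0.022 m and contact force between the fingers and spanner below 0.1 N and linear speed of spanner below 0.03 m/s), for 0.2 s.
2. the fingers hold the cover by its bar at 50 degrees (value of joint cover between 0.768 and 0.977 rad and contact force between the fingers and case above 0.5 N and distance between the grasp point and cover_bar below 0.06 m and contact force between case and spanner below 0.1 N), for 0.2 s.
At the end, for the whole second after the job is handed in: Spanner flat in the black tray (centre within 60 mm along, 65 mm across, underside below 22 mm), at rest, not touched. Cover still at 44 to 56 degrees (0.768 to 0.977 rad), fingers pressing on it over 0.5 N, TCP within 60 mm of the bar's middle, not propped by the spanner (all of step 1 and all of step 2 and velocity of joint cover between -0.05 and 0.05 rad/s); the arm keeps its last pose, push and grip.
It fails at once if the cover is raised (over 0.2 rad) before the spanner is in the tray (value of joint cover above 0.2 rad and not (x of spanner in the frame of tool_tray between -0.06 and 0.06 m and y of spanner in the frame of tool_tray between -0.065 and 0.065 m and z of spanner in the frame of tool_tray between 0 and 0.022 m)).
It fails at once if the spanner falls freely (over 1.1 m/s, a drop of about 60 mm) (linear speed of spanner above 1.1 m/s and contact force between the fingers and spanner below 0.1 N).
It fails at once if the screw jar, relay, tape roll or pliers is moved more than 30 mm (distance of any of screw_jar, relay, tape, pliers from where it was at the start of the episode above 0.03 m).
It also fails if it takes over 54 s, if anything falls off the work surface, if the arm or the gripper's body presses on something with over 40 N, if the wrist force passes 120 N, or if a joint passes its speed limit or range.

## Working session

There is one attempt and no reset: what is moved stays moved. The work goes in short steps, each a Python script; the robot and the scene stay as the last script left them, time stands still between calls to the robot, and variables do not carry over. Pictures are saved under pics/ and viewed, at most 10 in all, crops included, and the job is handed in when it is done.

```bash
mkdir -p pics
cat > h.py <<'E'
import numpy as np, cv2
from bench import robot, kin, viewer, sensors
def cam(n):
    c=viewer.read_camera(n); c["R"]=cv2.Rodrigues(np.array(c["rvec"],float))[0]; c["t"]=np.array(c["tvec"],float).ravel(); return c
def ray(c,u,v):
    d=c["R"].T@np.array([(u-c["cx"])/c["fx"],(v-c["cy"])/c["fy"],1.]); return -c["R"].T@c["t"], d
def onplane(c,u,v,z):
    o,d=ray(c,u,v); return o+d*(z-o[2])/d[2]
def cloud(c):
    Z=c["range_z"].astype(float); v,u=np.indices(Z.shape)
    P=np.stack([(u-c["cx"])/c["fx"]*Z,(v-c["cy"])/c["fy"]*Z,Z],-1)
    W=(P-c["t"])@c["R"]; W[Z==0]=np.nan; return W
def save(c,n): cv2.imwrite("pics/"+n,cv2.cvtColor(c["color"],cv2.COLOR_RGB2BGR))
E
python3 - <<'E'
from h import *
for n in("top","side"):
    c=cam(n); save(c,n+"1.png"); np.savez(""+n+"1.npz",**c); print(n,-c["R"].T@c["t"],c["fx"],(c["range_z"]>0).mean())
print(sensors.get_time(),sensors.get_eef_rot(),sensors.get_gripper_width())
E
```

```text
top [0.27013965 0.02447167 1.5802282 ] 522.1745178919715 0.995969387755102
side [-0.00124687  0.85327157  0.85281603] 414.3946749104989 0.9961054421768708
0.1 [-3.13954385e+00  1.00325711e-04  3.15892165e-01] 0.08554977427061784
```

View pics/top1.png

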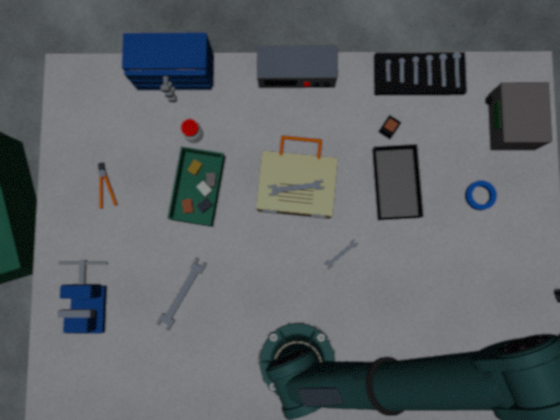

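View pics/side1.png

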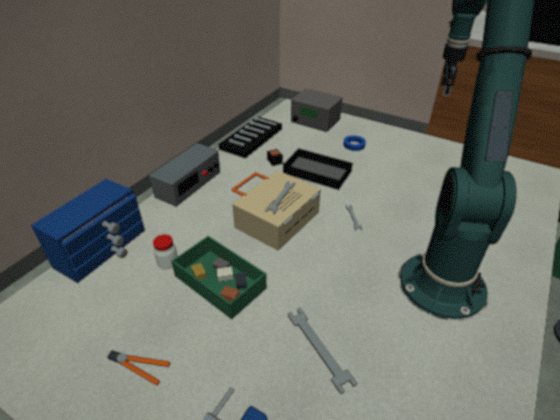

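The top view shows the case at (297,185) with the spanner on it, heads at about (271,190) and (322,185). The bar is at (301,139), the tray at (398,182), the crate at (198,187), the jar at (190,130) and the relay at (390,126). The side view shows the same layout: spanner at (281,197), tray at (318,168), bar at (250,183).

```bash
cat > meas.py <<'E'
from h import *
def load(n): return dict(np.load(n+"1.npz"))
T,S=load("top"),load("side")
def comp(m,seed):
    n,l,st,ce=cv2.connectedComponentsWithStats(m.astype(np.uint8)); 
    k=min(range(1,n),key=lambda i:1e9 if st[i,4]<25 else np.hypot(*(ce[i]-seed))); return l==k
def hsv(c): return [x.astype(int) for x in cv2.split(cv2.cvtColor(c["color"],cv2.COLOR_RGB2HSV))]
def rep(name,c,m,zr=None):
    W=cloud(c)[m]; W=W[~np.isnan(W[:,0])]; 
    v,u=np.nonzero(m); (cx,cy),wh,a=cv2.minAreaRect(np.c_[u,v].astype(np.float32))
    print(name,"n",m.sum(),"uv",np.round([cx,cy,*wh,a],1),"z pct",np.round(np.percentile(W[:,2],[5,50,95]),3),"med",np.round(np.median(W,0),3))
    return m
for nm,c,sc,sb,st in(("top",T,(297,187),(301,139),(398,182)),("side",S,(281,197),(250,183),(318,168))):
    H,s,V=hsv(c)
    cover=comp((H>15)&(H<40)&(s>45)&(V>90),(297,185) if nm=="top" else (277,205)); rep(nm+" cover",c,cover)
    hull=cv2.fillConvexPoly(np.zeros(cover.shape,np.uint8),cv2.convexHull(np.argwhere(cover)[:,::-1].astype(np.int32)),1)>0
    rep(nm+" spanner",c,comp(hull&(s<45)&(V>70),sc))
    rep(nm+" bar",c,comp(((H<14)|(H>175))&(s>130)&(V>100),sb))
    W=cloud(c); rep(nm+" tray floor",c,comp((s<40)&(V>60)&(V<150)&(np.nan_to_num(W[...,2],nan=9)<.03),st))
    rep(nm+" tray dark",c,comp((V<60),st))
    u,v=sc; print("HSV at seed",H[v,u],s[v,u],V[v,u], "tray",H[st[1],st[0]],s[st[1],st[0]],V[st[1],st[0]])
    x,y=(297,170) if nm=="top" else (281,197)
    b=c["color"][y-70:y+60,x-80:x+80]; cv2.imwrite(f"pics/{nm}_crop.png",cv2.cvtColor(cv2.resize(b,None,fx=5,fy=4.5,interpolation=2)[:600],cv2.COLOR_RGB2BGR))
E
python3 meas.py
```

```text
top cover n 3772 uv [296.7 183.1  74.3  58.8   5.7] z pct [0.091 0.096 0.102] med [ 0.522 -0.001  0.096]
top spanner n 446 uv [295.4 187.3  11.7  56.4  84.2] z pct [0.094 0.105 0.11 ] med [0.501 0.005 0.105]
top bar n 41 uv [281.9 143.5   6.2  18.4  20.6] z pct [0.093 0.098 0.104] med [0.631 0.043 0.098]
top tray floor n 2351 uv [396.5 183.   66.3  36.3  85.7] z pct [-0.     0.006  0.011] med [ 0.528 -0.304  0.006]
top tray dark n 842 uv [397.2 181.9  73.2  44.4  85.2] z pct [0.003 0.032 0.044] med [ 0.543 -0.325  0.032]
HSV at seed 108 39 111 tray 135 7 78
side cover n 3358 uv [271.4 203.8  64.2  78.8  34.4] z pct [0.018 0.096 0.099] med [0.516 0.061 0.096]
side spanner n 230 uv [279.8 196.3   9.7  38.1  34.2] z pct [0.098 0.106 0.109] med [0.498 0.019 0.106]
side bar n 129 uv [249.4 182.9  12.4  35.   52.3] z pct [0.093 0.098 0.101] med [ 0.637 -0.006  0.098]
side tray floor n 502 uv [318.2 167.6  51.   10.6  15.9] z pct [0.003 0.007 0.01 ] med [ 0.532 -0.322  0.007]
side tray dark n 1115 uv [316.9 167.9  65.4  28.2  15.9] z pct [0.006 0.023 0.04 ] med [ 0.525 -0.277  0.023]
HSV at seed 79 17 119 tray 68 12 82
```

Heights agree with the text: cover 0.096, spanner top 0.106, tray floor 0.006. Next I'll fit plan geometry and take a wrist view above the case.

```bash
cat > fit.py <<'E'
from h import *
from meas import T,comp,hsv
def onp(c,m,z):
    v,u=np.nonzero(m); o,_=ray(c,0,0)
    D=np.c_[(u-c["cx"])/c["fx"],(v-c["cy"])/c["fy"],np.ones(len(u))]@c["R"]
    return (o+D*((z-o[2])/D[:,2])[:,None])[:,:2]
def rect(P):
    (x,y),(w,h),a=cv2.minAreaRect((P*1000).astype(np.float32))
    if w<h: w,h,a=h,w,a+90
    return np.round([x,y,w,h,a],1)
def scene(c):
    H,s,V=hsv(c); W=np.nan_to_num(cloud(c),nan=9); z=W[...,2]
    cov=cv2.morphologyEx(((H>15)&(H<40)&(s>45)&(V>90)&(z>.085)&(z<.115)).astype(np.uint8),3,np.ones((5,5)))
    cov=comp(cov>0,_seed(c,(.53,0,.096)))
    print("cover",rect(onp(c,cov,.096)))
    box=(abs(W[...,0]-.51)<.085)&(abs(W[...,1])<.11)
    sp=comp((s<50)&(V>60)&(H>60)&box&(z>.09),_seed(c,(.505,0,.106))) 
    P=onp(c,sp,.106); print("spanner",sp.sum(),rect(P),"z",np.median(z[sp]))
    bar=((H<14)|(H>175))&(s>100)&(V>80)&(W[...,0]>.55)&(abs(W[...,1]-.0)<.12)&(z>.07)&(z<.125)
    P=onp(c,bar,.096); print("bar+arms",bar.sum(),rect(P))
    return dict(cov=cov,sp=sp,bar=bar)
def _seed(c,p):
    q=c["R"]@np.array(p)+c["t"]; return c["fx"]*q[0]/q[2]+c["cx"],c["fy"]*q[1]/q[2]+c["cy"]
E
sed -i 's/^for nm/if __name__=="__main__":\n  for nm/;' meas.py
python3 - <<'E'
s=open('meas.py').read().split('  for nm'); b=s[1].split('\n'); open('meas.py','w').write(s[0]+'  for nm'+'\n'.join([b[0]]+['  '+l for l in b[1:]]))
E
python3 - <<'E'
from fit import *
scene(T)
V=hsv(T)[2];W=np.nan_to_num(cloud(T),nan=9)
d=(V<60)&(abs(W[...,0]-.53)<.14)&(abs(W[...,1]+.3)<.09)&(W[...,2]>.0)&(W[...,2]<.06); print("tray",rect(onp(T,d,.04)))
yaw=np.radians(-84)
print(kin.inverse_kinematics([.50,0,.33],[np.pi,0,yaw]),kin.inverse_kinematics([.50,0,.33],[np.pi,0,yaw+np.pi]))
robot.move_to([.50,0,.38],[np.pi,0,yaw]); print(sensors.get_time(),sensors.get_joint_positions())
c=cam("wrist"); save(c,"wrist1.png"); np.savez("wrist1.npz",**c); print(-c["R"].T@c["t"])
try: scene(c)
except Exception as e: print(e)
E
```

```text
cover [5.144e+02 4.000e-01 2.131e+02 1.698e+02 8.440e+01]
spanner 263 [499.2   3.4 149.5  26.7  95.3] z 0.10596343895278798
bar+arms 156 [623.7 -10.1 119.9  52.5  85.2]
tray [ 543.6 -298.4  252.   132.1    3.2]
[-0.97683112  0.41075587  1.20093163  2.04807941 -0.46179881  0.98918664
 -2.5760907 ] [ 0.35353261  0.24599708 -0.53428822  2.00115047  0.15492706  0.93339782
 -0.15541577]
2.7583 [-1.02303123  0.31699266  1.20445238  1.98204799 -0.33857093  1.06734793
 -2.70552346]
[ 0.50844495 -0.08185205  0.50441208]
cover [515.1   1.1 219.1 169.2  84.2]
spanner 1836 [500.5   4.1 155.5  27.   96.4] z 0.10630957415740923
bar+arms 1569 [620.1  -9.6 120.4  59.8  84.1]
```

View pics/wrist1.png

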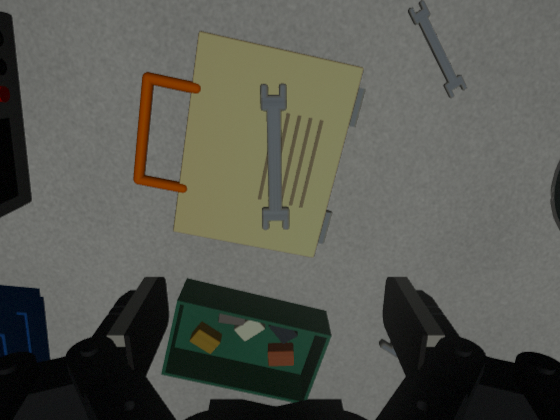

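The wrist view shows the spanner upright at (275,157), heads at (273,97) and (275,217), and the bar at (143,130). Both views agree on the spanner at (0.5005, 0.004) with axis 96.4°. The case yaw is −5.8°, which puts the bar at (0.644, −0.012). Next is the grasp.

Run:
```python
from fit import *
for n in("top","side"):
    c=dict(np.load(n+"1.npz")); H,s,V=hsv(c);W=np.nan_to_num(cloud(c),nan=9)
    b=(abs(W[...,0]-.53)<.13)&(abs(W[...,1]+.3)<.09)
    fl=comp((V>60)&(V<110)&(s<40)&b&(W[...,2]<.02),_seed(c,(.53,-.3,.005)) if 0 else ((398,182) if n=="top" else (318,168)))
    print(n,"floor",rect(onp(c,fl,.005)),np.median(W[...,2][fl]))
    rim=b&(V<60)&(W[...,2]>.033)&(W[...,2]<.05)&(W[...,0]<.65); print("rim",rect(onp(c,rim,.04)))
y=np.radians(96.4)
robot.move_to([.5005,.004,.18],[np.pi,0,y]); robot.set_gripper(.05)
robot.line_to([.5005,.004,.119],feed=.08); print(sensors.get_force(),sensors.get_tcp_pos())
robot.set_gripper(0,f_grip=50); robot.sleep(.1)
print("w",sensors.get_gripper_width(),sensors.get_grasp_force(),sensors.get_force(),sensors.get_tcp_pos())
```

```text
top floor [ 529.1 -304.4  202.9  109.5    3. ] 0.005629101381457131
rim [ 527.4 -299.8  218.   131.     3.2]
side floor [ 537.  -325.3  187.7   67.4    3. ] 0.006771685684234677
rim [ 524.4 -291.9  216.1  136.     3.6]
[0.11840458 0.39805418 0.30426502] [0.50080503 0.00420939 0.11924399]
w 0.012982666624111662 49.14748728275299 [-1.20611186 -0.5894885   5.66258212] [0.50079635 0.00399065 0.11958476]
```

```bash
python3 - <<'E'
from fit import *
robot.line_to([.5005,.004,.15],feed=.05); print("w",sensors.get_gripper_width(),sensors.get_grasp_force(),sensors.get_force())
robot.line_to([.5005,.004,.25],feed=.12); print("w",sensors.get_gripper_width(),sensors.get_grasp_force(),sensors.get_time())
for y in(.054,.054+np.pi): print(kin.inverse_kinematics([.5275,-.3,.03],[np.pi,0,y]))
print(sensors.get_joint_positions())
for n in("side","wrist"):
    c=cam(n); W=np.nan_to_num(cloud(c),nan=9)
    c["n"]=1; save(c,n+"2.png")
E
python3 -c "
import cv2,numpy as np
a=cv2.imread('pics/side2.png')[60:260,180:400];b=cv2.imread('pics/wrist2.png')
cv2.imwrite('pics/both2.png',np.hstack([cv2.resize(a,(400,364)),cv2.resize(b,(400,364))]))"
```

```text
w 0.013053156599134814 48.77309203147888 [-0.01196288  0.56576811 -1.05913436]
w 0.012984862657379921 48.78099203109741 8.25
[ 0.67252519  0.77479995 -0.32981276  1.98329874  0.52709352  0.46722689
 -1.56340121]
[ 1.09940829  1.022097   -1.02708671  1.9647054   1.1667098   0.91756678
  1.05464283]
[ 0.64836669  0.46966429 -0.990481    2.07914811  0.5208699   0.86351418
 -0.53429055]
```

View pics/both2.png

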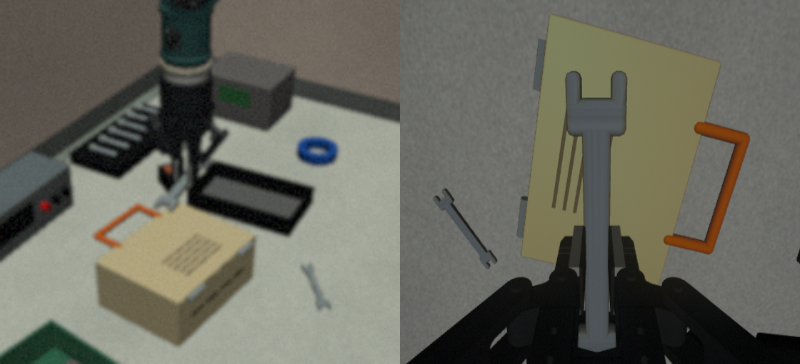

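The spanner is held mid-shank, with its head at (597,115) in the right panel. I'll check its tilt from the wrist depth before the transfer.

Run:
```python
from fit import *
c=cam("wrist"); W=np.nan_to_num(cloud(c),nan=9); H,s,V=hsv(c)
m=(W[...,2]>.17)&(W[...,2]<.26)&(V>80)&(s<60); P=W[m]
for a in np.arange(0,.1,.015):
    q=P[(P[:,1]>a)&(P[:,1]<a+.015)]; print(round(a,3),len(q),np.round(np.median(q,0),4) if len(q) else "")
robot.line_to([.51,-.15,.25],feed=.2)
robot.move_to([.5275,-.300,.18],[np.pi,0,.054]); print(sensors.get_time(),sensors.get_gripper_width(),sensors.get_force())
```

```text
0.0 928 [0.4989 0.0078 0.236 ]
0.015 1063 [0.497  0.0227 0.236 ]
0.03 1148 [0.4954 0.0377 0.2359]
0.045 1332 [0.4934 0.053  0.236 ]
0.06 2824 [0.492  0.0671 0.2358]
0.075 810 [0.5001 0.0794 0.2355]
0.09 0 
10.4083 0.013174699982629743 [ 0.18156533  0.08184972 -0.86155491]
```

Perfectly level, with the underside 24 mm below the TCP. Lowering now.

```bash
python3 - <<'E'
from fit import *
robot.line_to([.5275,-.300,.05],feed=.12)
z=.032; robot.line_to([.5275,-.300,z],feed=.05); f=sensors.get_force()[2]; print(z,f)
while f<2 and z>.027:
    z-=.001; robot.line_to([.5275,-.300,z],feed=.03); f=sensors.get_force()[2]; print(z,f)
robot.set_gripper(.03); print(sensors.get_gripper_width(),sensors.get_force())
robot.sleep(.3); robot.line_to([.5275,-.300,.2],feed=.15); print(sensors.get_time())
robot.move_to([.60,-.012,.25],[np.pi,0,np.radians(84.2)]); print(sensors.get_time())
c=cam("wrist"); save(c,"wrist3.png"); H,s,V=hsv(c); W=np.nan_to_num(cloud(c),nan=9)
b=((H<14)|(H>175))&(s>100)&(V>60)&(W[...,0]>.55)&(abs(W[...,1])<.12)&(W[...,2]>.07)&(W[...,2]<.125); print("bar",b.sum(),rect(onp(c,b,.096)),np.percentile(W[...,2][b],[10,50,90]))
far=onp(c,b,.096); e=np.array([np.cos(np.radians(-5.8)),np.sin(np.radians(-5.8))]); t=far@e; k=t>t.max()-.012; print("bar strip",np.percentile(t,99.8),rect(far[k]),np.array([.644,-.012])@e)
t=cam("top"); save(t,"top3.png"); W=np.nan_to_num(cloud(t),nan=9); H,s,V=hsv(t)
m=(abs(W[...,0]-.5275)<.1)&(abs(W[...,1]+.3)<.052)&(V>95)&(W[...,2]<.03); m=comp(m,(398,182)); print("sp",m.sum(),rect(onp(t,m,.015)),np.median(W[...,2][m]))
E
python3 -c "
import cv2,numpy as np
a=cv2.imread('pics/top3.png')[100:260,220:440];b=cv2.imread('pics/wrist3.png')
cv2.imwrite('pics/both3.png',np.hstack([cv2.resize(a,(400,300)),cv2.resize(b,(400,300))]))"
```

```text
0.032 -1.4800785640155885
0.031 -0.7777654388686974
0.03 -0.653617728931584
0.028999999999999998 -1.7245063905738796
0.027999999999999997 5.24921854484123
0.030082182047787405 [-0.21118441  1.54059436  0.2464778 ]
15.0583
16.2083
bar 3393 [620.2  -9.1 120.7  59.7  84.1] [0.09615675 0.09854646 0.0999402 ]
bar strip 0.6476808247555039 [644.  -11.6 120.6  12.   84.4] 0.6419158520519349
sp 51 [ 593.5 -306.5   23.8   21.9   43.6] 0.013311568432196804
```

View pics/both3.png

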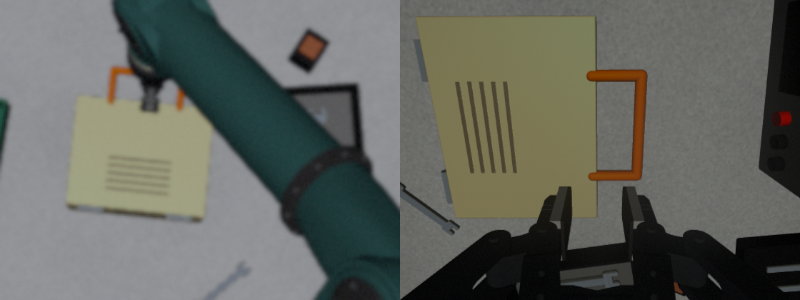

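The cover is clear: the bar is at (640,125) in the right panel, measured at (0.644, −0.0116, 0.093). In the left panel, half hidden by the arm, one spanner end lies in the tray at top height 0.013, so it is flat. Before raising, I'll grasp the bar and check the spanner fully with the side camera.

```bash
python3 - <<'E'
from fit import *
robot.move_to([.644,-.0116,.16],[np.pi,0,np.radians(84.2)]); robot.set_gripper(.04)
robot.line_to([.644,-.0116,.094],feed=.08); print(sensors.get_force())
robot.set_gripper(0,f_grip=60); robot.sleep(.1); print(sensors.get_gripper_width(),sensors.get_grasp_force(),sensors.get_force(),sensors.get_tcp_pos(),sensors.get_time())
t=cam("side"); save(t,"side3.png"); W=np.nan_to_num(cloud(t),nan=9); H,s,V=hsv(t)
m=(abs(W[...,0]-.5275)<.1)&(abs(W[...,1]+.3)<.052)&(V>95)&(W[...,2]<.03); print("sp",m.sum(),rect(onp(t,m,.015)),np.percentile(W[...,2][m],[10,50,90]))
E
python3 -c "
import cv2
cv2.imwrite('pics/s3.png',cv2.resize(cv2.imread('pics/side3.png')[110:250,200:400],(600,420)))"
```

```text
[-0.4911662   0.24175991  0.74540627]
0.009746715492685035 58.54998171329498 [ 0.76593507 -0.27256592  4.69871647] [ 0.64488071 -0.01161638  0.09475368] 18.5083
sp 188 [ 525.8 -297.6  160.8   37.4    2.2] [0.00723172 0.01463103 0.01750114]
```

View pics/s3.png

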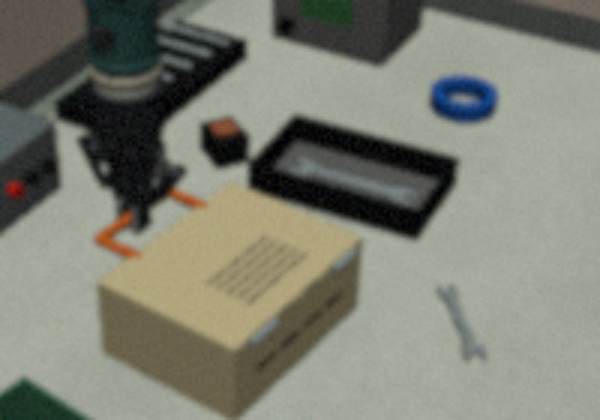

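The spanner lies flat in the tray at (355,180), measured at (0.526, −0.298). The bar is gripped at (140,215), width consistent with 12 mm given the same −2 mm offset as on the spanner. Raising now, watching forces.

Run:
```python
from fit import *
p0=np.array(sensors.get_tcp_pos()); e=np.array([np.cos(np.radians(-5.8)),np.sin(np.radians(-5.8))])
def P(a): 
    r=.215*np.cos(a)-.003*np.sin(a)-.215; z=.215*np.sin(a)+.003*np.cos(a)-.003
    return [.644+r*e[0],-.0116+r*e[1],.094+z]
for a in range(5,51,5):
    robot.line_to(P(np.radians(a)),feed=.07); f=np.array(sensors.get_force()); print(a,np.round(f,1),round(sensors.get_gripper_width(),4),round(sensors.get_grasp_force(),1))
    if np.linalg.norm(f)>40: print("STOP"); break
print(sensors.get_tcp_pos(),sensors.get_time())
robot.sleep(.5)
c=cam("side"); save(c,"side4.png"); W=np.nan_to_num(cloud(c),nan=9); H,s,V=hsv(c)
m=(((H>15)&(H<40)&(s>45)&(V>50))&(W[...,2]>.12)&(W[...,2]<.26)&(abs(W[...,1])<.15)); Q=W[m]; t=Q[:,:2]@e
print("cover slope deg",m.sum(),np.degrees(np.arctan(np.polyfit(t,Q[:,2],1)[0])))
n=np.linalg.svd(Q-Q.mean(0),full_matrices=False)[2][2]; print("plane tilt",np.degrees(np.arccos(abs(n[2]))))
b=((H<14)|(H>175))&(s>100)&(V>60)&(W[...,2]>.15)&(abs(W[...,1])<.12)&(W[...,0]<.75); print("bar z",np.percentile(W[...,2][b],[50,95]),np.median(W[b],0))
print(np.round(sensors.get_force(),1),sensors.get_time())
```

```text
5 [ 4.3 -0.3 -3.3] 0.0099 58.5
10 [ 6.3 -0.4 -2.7] 0.0101 58.4
15 [6.8 0.1 0.3] 0.0097 58.5
20 [ 7.2 -1.2  0.9] 0.0099 58.5
25 [ 7.3 -0.2  1.7] 0.0095 58.6
30 [ 6.7 -1.4  2.8] 0.0096 58.6
35 [ 7.5 -1.6  2.9] 0.0101 58.6
40 [ 7.9 -1.1  4.4] 0.01 58.6
45 [ 7.4 -2.1  5.2] 0.01 58.6
50 [ 8.6 -2.8  6.9] 0.0099 58.6
[ 0.56950834 -0.00398611  0.25991753] 22.725
cover slope deg 2814 1.0088300830336452
plane tilt 1.5542667490254827
bar z [0.25195653 0.2765482 ] [0.56033856 0.02442636 0.25195653]
[ 7.8 -2.6  7.3] 23.275
```

View pics/side4.png

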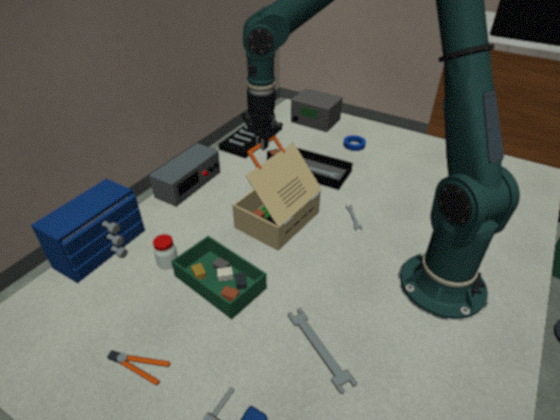

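The cover is raised with the panel at (285,185) and the bar in the fingers at (267,148). My slope mask caught other surfaces, so I'll recompute it restricted to the panel and hand in if it is good.

Run:
```python
from fit import *
c=cam("side"); W=np.nan_to_num(cloud(c),nan=9); H,s,V=hsv(c)
v,u=np.indices(H.shape); m=(abs(u-285)<35)&(abs(v-185)<35)&(H>12)&(H<40)&(s>45)&(W[...,2]>.12)&(W[...,2]<.23)&(abs(W[...,1])<.11)&(W[...,0]>.42)&(W[...,0]<.6)
Q=W[m]; n=np.linalg.svd(Q-Q.mean(0),full_matrices=False)[2][2]; a=np.degrees(np.arccos(abs(n[2]))); print(m.sum(),a,sensors.get_grasp_force(),sensors.get_time())
if 46.5<a<53.5: print(robot.close_job())
```

```text
2518 48.61582836016204 58.633498549461365 23.325
the job is handed in; nothing more can be done
None
```

The spanner lies flat in the black tray, and the gripper is holding the cover open by its bar at about 49–50° (48.6° by camera); I handed the job in at 23.3 s, but the call returned no verdict.

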